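Index the lighthouse carrier to the marking station

TASK

On the souvenir shop's workbench are two indexing slides. On the slide whose carrier holds the red-and-white striped lighthouse, push the carrier along its rails to the next station, the one with the yellow marks, so that it clicks into the detent there and stays, and then let go of it. Leave the carrier with the blue boat where it stands.

Things in the scene. Friction and masses are not known exactly. Their poses are not given: they have to be found in the camera images.
- lighthouse_slide: Fixed aluminium base of the lighthouse slide, 100 (x) x 380 (y) x 22 mm thick, with two rods and end blocks up to 38 mm high. Origin: centre of its underside, on the table; z up. The carrier travels along y, +y from the load end to the stations. Yellow blocks on both edges at y = +10 mm mark the next station, grey ones at y = +90 mm a later one; brass cross bars form the detents.
- lighthouse_carrier (a joint): Carrier's travel, m: 0 load end (starts at 0 to 0.05), 0.110 yellow detent, 0.190 grey detent, 0.200 stop. Grey plate 74 x 130 mm (y), top 46 mm above the table, centre (red pointers) at slide y = travel - 100 mm. Slides at about 1 N, damped; 22 mm before the station a bar takes about 6 to 15 N to climb, crest 12 mm before it; from 9 mm before, it is drawn in by itself to about 3 mm. Next crest 12 mm beyond.
- lighthouse_handle (a point): Centre of the top of the push post on the lighthouse carrier: upright black cylinder, 20 mm diameter, 50 mm tall, top 96 mm above the table, on the centre line, 45 mm behind the carrier's centre (load-end side); moves with the carrier. The striped lighthouse, 72 mm tall on a black foot 54 mm across, is fixed to the plate 77 mm farther along +y.
- boat_handle (a point): Centre of the top of an equal push post on the other carrier, which holds a blue and white boat (about 60 mm tall) on a like slide, nearer to or farther from the robot. It slides as easily; leave it alone.

How it is judged (in metres and radians):
At the end, for the whole second after the job is handed in: The lighthouse carrier rests in the detent at the yellow marks (travel 0.110 m, within 10 mm), let go of and at rest, and the boat carrier is within 15 mm of where it started (value of joint lighthouse_carrier between 0.1 and 0.12 m and velocity of joint lighthouse_carrier between -0.01 and 0.01 m/s and distance of boat_handle from where it was at the start of the episode below 0.015 m); the robot touches nothing.
It fails at once if the boat carrier is pushed more than 15 mm from where it stood (distance of boat_handle from where it was at the start of the episode above 0.015 m).
It also fails if it takes over 32 s, if anything falls off the work surface, if the arm or the gripper's body presses on something with over 40 N, if the wrist force passes 120 N, or if a joint passes its speed limit or range.

ROBOT

A 6-joint arm with a two-finger parallel gripper is mounted at the origin on the work surface. World frame = base frame: x ahead of the robot, y to its left, z up, the work surface at z = 0. Lengths are in mm, angles in rad, forces in N, time in s.
With the tool pointing down it reaches from about 275 to 1000 mm from the base axis. Payload 8.4 kg.
Tool frame: the origin (TCP) lies where the fingers leave the gripper's body, on its centre line; the fingertips stand 73 mm ahead of it and the grasp point (between the pads) lies 54 mm ahead of it; x points along the fingers, y is the direction in which the jaws open and shut, and the axes are right-handed (so a half turn about x gives the same grasp; the last joint's range is limited). The gripper opens to 85 mm and grips with 20 to 120 N. Pads are 22 mm wide; open, the fingers measure 114 mm over their backs; the gripper's body (76 mm by 85 mm) begins 54 mm behind the grasp point. The pads swing forward as they close: fully open they stand 13 mm farther back than shut.
Start: joints at [-1.243, 0.353, 1.633, -0, 1.155, -0.002], TCP at [202.407, -591.32, 303.881] pointing down, gripper open.
Joint ranges: [-2.63, 2.63], [-0.92, 2.1], [0.06, 2.66], [-1.3, 4.44], [0, 2.69], [-3.02, 3.02]. Speed limits (rad/s): [2.22, 2.22, 2.79, 3.14, 3.14, 3.14].

INTERFACE

Orientations are given as a unit quaternion [x, y, z, w].
In Python, from plant import read_state, get_image, get_calibration, hand_in gives the robot as it stands.
- The arm moves only by the tool carry_out, never from a script. Its argument "series" is one flat list of numbers, 7 for each row, row after row: the opening, from -1 (shut) to 1 (fully open), so that 0 is half open, then the shift along the tool's x, y, z in cm, then the turn, a rotation vector about the tool's x, y, z in degrees. In form: [hand, dx, dy, dz, ax, ay, az, hand, dx, dy, dz, ax, ay, az, ...]. A call has 1 to 8 rows; each row shifts and turns the pose as measured when the row begins, along the tool's axes as they then stand; what a row does not reach is not made up. A row lasts 1/12 s, in which the tool goes at most 41.7 mm and 7.16 degrees, less where a joint would pass 70% of its speed; a pose out of reach is approached as far as the arm can. A call with a gripper value outside its range is refused whole. The fingers move at their own pace and stop on an object; the grip force is fixed at half the most. Time passes only in rows, so rows that do not move let the fingers close. It gives the time, the measured TCP pose, the force and the opening at its end, in the units of the state.
- read_state(): the state, without advancing time (a new reading comes with each control period).
- get_image(name): name is "side" or "top"; returns (picture, depth): 400x640x3 uint8, red, green, blue; 400x640 float32, mm along the optical axis (not along the pixel's ray), 0 where there is no reading.
- get_calibration(name): a dict with "camera_matrix" (3x3 intrinsics, pixels), "R" (3x3) and "t" (3): a world point X has camera coordinates R X + t. Camera axes: x right, y down, z forward; pixel columns grow to the right and rows downward; lengths in mm; the calibration is good to about 2 mm. A picture is of the moment at which its call begins. get_calibration takes no time and is no camera call.
- hand_in(): hands the job in, once; it reports no verdict.
The state is a dict: "time": time; "joint_pos": joint angles; "qvel": joint speeds; "tau": joint torques, N m; "eef_pos": TCP position; "tool_rot": TCP orientation; "ft_force": force on the tool from outside, world axes, zero at the start; "moment": the same for the moment, N m; "finger_gap": finger opening in mm.
Only numpy, scipy, OpenCV 4.12 (cv2) and the standard library are available. Lean on these libraries where they do the work, as an engineer would, in place of code of your own. Each camera call takes 0.05 s, during which the arm holds its last target.

## Working session

There is one attempt and no reset: what is moved stays moved. The work goes in short steps, Python scripts to look and compute and a tool call to move; the robot and the scene stay as the last step left them, time stands still between calls to the robot, and variables do not carry over. Pictures are saved under pics/ and viewed, and the job is handed in when it is done.

Besides the shell and the picture viewer there is one more tool, called after ">>>" by a JSON object that holds its "op" and its "data", one argument or row to a line. carry_out: Moves the arm, as the interface text tells. Its arguments: {"type":"object","properties":{"series":{"type":"array","items":{"type":"number"}}},"required":["series"]}

```bash
mkdir -p pics
python3 - <<'E'
from plant import *
import cv2,numpy as np
s=read_state();print(s)
for n in("top","side"):
    p,d=get_image(n);cv2.imwrite(f"pics/{n}0.png",p[:,:,::-1]);np.save(f"{n}0_d.npy",d);np.save(f"{n}0.npy",p)
    print(n,get_calibration(n))
E
```

```text
{'time': 0.0, 'joint_pos': array([-1.24337117e+00,  3.53648185e-01,  1.63413908e+00, -1.32670435e-05,
        1.15518230e+00, -2.41383942e-03]), 'qvel': array([-0.00019564, -0.00040926, -0.00131998,  0.00021262,  0.00082029,
       -0.00115049]), 'tau': array([-2.50031364e-03, -6.05258989e+01, -3.42066622e+01, -4.40359872e-04,
        9.33135976e-03,  1.67020232e-05]), 'eef_pos': array([ 202.30041208, -590.95962986,  303.15946646]), 'tool_rot': array([-0.69742898, -0.11656933,  0.69759497, -0.11560993]), 'ft_force': array([ 0.06628062, -0.38119543, -0.64459381]), 'moment': array([-0.0304432 ,  0.01525608, -0.00794818]), 'finger_gap': 85.37094309806517}
top {'camera_matrix': array([[445.41467423,   0.        , 323.20720636],
       [  0.        , 445.41467423, 211.37072092],
       [  0.        ,   0.        ,   1.        ]]), 'R': array([[-0.00928355, -0.99962653,  0.02570265],
       [-0.99162462,  0.00589187, -0.12901897],
       [ 0.12881934, -0.02668513, -0.99130897]]), 't': array([-90.55615629, 552.01347341, 684.38923605])}
side {'camera_matrix': array([[372.09651486,   0.        , 321.00203881],
       [  0.        , 372.09651486, 197.50278164],
       [  0.        ,   0.        ,   1.        ]]), 'R': array([[-0.96173249, -0.2738156 , -0.00977919],
       [-0.16897157,  0.62082523, -0.76552246],
       [ 0.21568316, -0.73457542, -0.64333485]]), 't': array([517.82212865, 217.28537851, 493.35653207])}
```

View pics/top0.png

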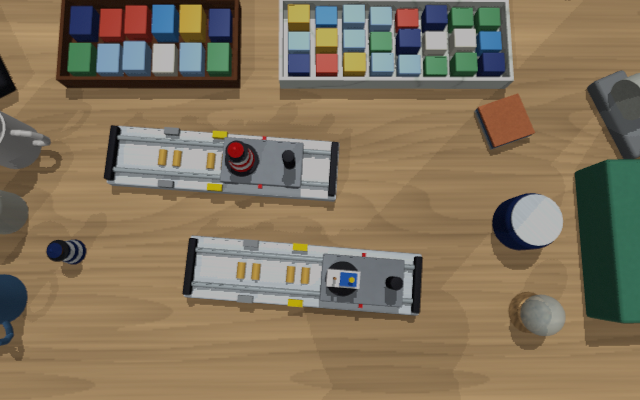

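View pics/side0.png

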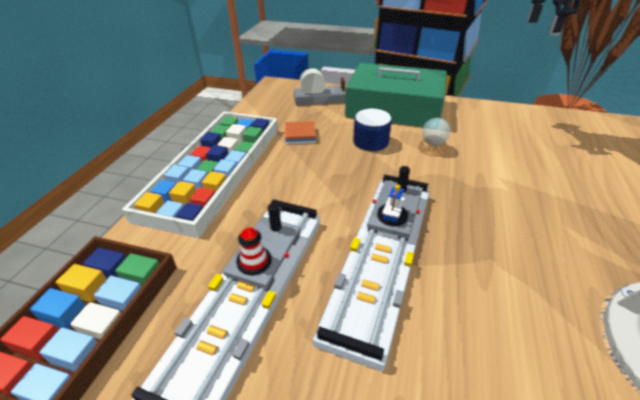

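The top view shows the lighthouse carrier on the farther slide. Its post is at about (288,155), its red pointers at (264,138) and (260,187), and the yellow marks at (220,134) and (215,187). The boat slide is nearer the robot. Travel runs to image left, which is world +y.

```bash
cat > h.py <<'E'
import numpy as np,cv2
from plant import *
def ray(n,u,v,z):
    c=get_calibration(n);K,R,t=c["camera_matrix"],np.array(c["R"]),np.array(c["t"])
    d=R.T@np.linalg.inv(K)@[u,v,1];o=-R.T@t
    return o+d*(z-o[2])/d[2]
def dep(n,u,v,d):
    c=get_calibration(n);K,R,t=c["camera_matrix"],np.array(c["R"]),np.array(c["t"])
    return R.T@(np.linalg.inv(K)@[u,v,1]*d-t)
def cents(m,lo=5):
    n,l,st,ce=cv2.connectedComponentsWithStats(m.astype(np.uint8))
    return [(ce[i],st[i]) for i in range(1,n) if st[i][4]>=lo]
def look(tag):
    p,d=get_image("top");cv2.imwrite(f"pics/{tag}.png",p[:,:,::-1]);measure(p,d)
def measure(p,d):
    hsv=cv2.cvtColor(p,cv2.COLOR_RGB2HSV);H,S,V=[hsv[...,i].astype(int) for i in range(3)]
    roi=np.zeros(p.shape[:2],bool);roi[110:320,100:430]=1
    for nm,m in (("yel",(H>24)&(H<33)&(S>180)&(V>120)),("red",((H<5)|(H>175))&(S>170)&(V>90))):
        for c,s in cents(m&roi,4):
            dd=d[int(round(c[1])),int(round(c[0]))]
            print(nm,c.round(1),s[4],"depth pt",dep("top",*c,dd).round(1))
    # high points near post heights
    c=get_calibration("top");K,R,t=c["camera_matrix"],np.array(c["R"]),np.array(c["t"])
    v,u=np.mgrid[0:400,0:640];X=np.stack([(u-K[0,2])/K[0,0]*d,(v-K[1,2])/K[1,1]*d,d],-1)-t
    X=X@R
    m=(X[...,2]>88)&(X[...,2]<105)&roi&(V<70)&(d>0)
    for c,s in cents(m,8): 
        print("post",c.round(1),s,ray("top",*c,96).round(1))
E
python3 - <<'E'
from h import *
measure(np.load("top0.npy"),np.load("top0_d.npy"))
for uv in[(337,145),(334,196),(117,128),(110,182)]:print(uv,ray("top",*uv,38).round(1))
E
```

```text
yel [219.4 133.9] 88 depth pt [682.9  76.4  30.8]
yel [214.3 186.9] 92 depth pt [593.5  82.8  30.8]
yel [299.9 246.6] 88 depth pt [494.8 -56.7  32.3]
yel [351.  279.5] 16 depth pt [ 443.4 -132.   105.6]
yel [294.7 302.8] 96 depth pt [406.2 -48.3  33. ]
red [263.9 137.3] 7 depth pt [672.9   1.2  44.3]
red [235.1 149.4] 198 depth pt [632.9  35.1 116.1]
red [238.7 165.2] 20 depth pt [618.5  35.8  78.1]
red [241.5 169.8] 8 depth pt [615.2  34.2  60.6]
red [259.8 186. ] 10 depth pt [592.    7.   44.8]
red [363.5 254. ] 6 depth pt [ 481.7 -157.7   45.7]
red [360.1 305.4] 11 depth pt [ 401.8 -150.9   43.8]
post [238.  153.7] [226 141  22  22 182] [631.9  34.2  96. ]
post [288.  156.6] [282 150  13  14 131] [627.2 -40.9  96. ]
post [396. 283.] [390 277  13  13 145] [ 437.5 -198.6   96. ]
(337, 145) [ 661.5 -118.5   38. ]
(334, 196) [ 576.3 -112.5   38. ]
(117, 128) [690.8 241.7  38. ]
(110, 182) [600.9 248.4  38. ]
```

Run:
```python
import cv2,numpy as np
p=cv2.imread("pics/top0.png")[115:210,100:345];cv2.imwrite("pics/c.png",cv2.resize(p,None,fx=3.2,fy=3.2,interpolation=2))
```

```text
(no output)
```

View pics/c.png

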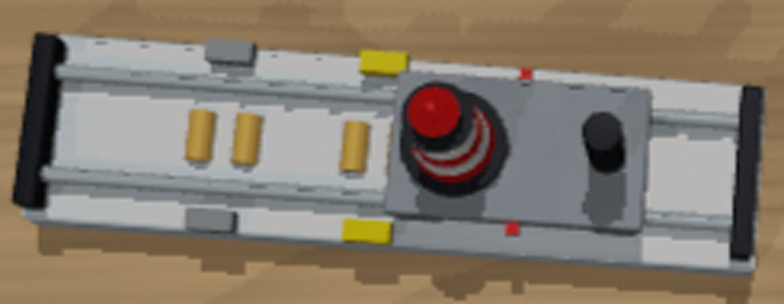

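```bash
cat >> h.py <<'E'
from scipy.spatial.transform import Rotation as Ro
e=np.array([.0715,.9974,0]);n=np.array([.9974,-.0715,0])
def plan(target):
    s=read_state();R=Ro.from_quat(s["tool_rot"]);p=s["eef_pos"]
    y=n if R.as_matrix()[:,1]@n>0 else -n
    x=np.array([0,0,-1.]);T=np.stack([x,y,np.cross(x,y)],1)
    print("t",s["time"],"pos",p.round(1),"F",s["ft_force"].round(1),"gap",round(s["finger_gap"],1))
    print("tool shift cm",(R.inv().apply(np.array(target)-p)/10).round(2),"rotvec deg",(R.inv()*Ro.from_matrix(T)).as_rotvec(degrees=True).round(2))
    print("axes",R.as_matrix().round(3).tolist())
E
python3 -c "
from h import *
plan([628.5,-41,280])"
```

```text
t 0.1 pos [ 202.3 -591.   303.3] F [ 0.3  0.1 -0.3] gap 85.0
tool shift cm [  2.37 -38.23 -58.14] rotvec deg [-6.701e+01 -4.000e-02  6.000e-02]
axes [[-0.0, 0.324, -0.946], [0.001, -0.946, -0.324], [-1.0, -0.001, 0.0]]
```

>>> {"op": "carry_out", "data": {
  "series": [1,0,-0.12,-3.8,-3.5,0,0,1,0,-0.12,-3.8,-3.5,0,0,1,0,-0.12,-3.8,-3.5,0,0,1,0,-0.12,-3.8,-3.5,0,0,1,0,-0.12,-3.8,-3.5,0,0,1,0,-0.12,-3.8,-3.5,0,0,1,0,-0.12,-3.8,-3.5,0,0,1,0,-0.12,-3.8,-3.5,0,0]
}}

```text
time: 0.77
eef_pos: [457.7, -424.2, 299.5]
tool_rot: [-0.646, -0.286, 0.649, -0.283]
ft_force: [-0.2, -1.2, -0.6]
finger_gap: 85.5
```

```bash
python3 -c "
from h import *
plan([628.5,-41,280])"
```

```text
t 0.7667 pos [ 457.7 -424.2  299.5] F [-0.2 -1.2 -0.6] gap 85.5
tool shift cm [  1.97 -13.36 -39.77] rotvec deg [-3.85e+01 -3.00e-02  3.00e-01]
axes [[-0.004, 0.736, -0.677], [0.002, -0.677, -0.736], [-1.0, -0.005, 0.001]]
```

>>> {"op": "carry_out", "data": {
  "series": [1,0,-0.12,-3.8,-3.5,0,0,1,0,-0.12,-3.8,-3.5,0,0,1,0,-0.12,-3.8,-3.5,0,0,1,0,-0.12,-3.8,-3.5,0,0,1,0,-0.12,-3.8,-3.5,0,0,1,0,-0.12,-3.8,-3.5,0,0,1,0,-0.12,-3.8,-3.5,0,0,1,0,-0.12,-3.8,-3.5,0,0]
}}

```text
time: 1.43
eef_pos: [606.2, -144.8, 296.4]
tool_rot: [-0.553, -0.442, 0.555, -0.437]
ft_force: [1.2, 0.2, -0.3]
finger_gap: 85.2
```

```bash
python3 -c "
from h import *
plan([628.5,-41,280])"
```

```text
t 1.4333 pos [ 606.2 -144.8  296.4] F [ 1.2  0.2 -0.3] gap 85.2
tool shift cm [  1.66  -0.18 -10.62] rotvec deg [-9.06 -0.14  0.41]
axes [[-0.007, 0.974, -0.228], [0.004, -0.228, -0.974], [-1.0, -0.007, -0.002]]
```

>>> {"op": "carry_out", "data": {
  "series": [1,0.4,-0.2,-3.5,-3,0,0,1,0.4,-0.1,-3.5,-3,0,0,1,0.4,-0.1,-3.5,-3,0,0.4,1,0,0,0,0,0,0]
}}

```text
time: 1.77
eef_pos: [621.6, -29.2, 283.0]
tool_rot: [0.515, 0.487, -0.513, 0.484]
ft_force: [0.2, -0.1, -0.2]
finger_gap: 85.6
```

```bash
python3 -c "
from h import *
plan([628.5,-41,280]);look('a1')"
```

```text
t 1.7667 pos [621.6 -29.2 283. ] F [ 0.2 -0.1 -0.2] gap 85.6
tool shift cm [0.29 0.75 1.14] rotvec deg [ 0.87 -0.29  0.04]
axes [[-0.0, 0.998, -0.056], [0.005, -0.056, -0.998], [-1.0, -0.001, -0.005]]
red [363.5 254. ] 6 depth pt [ 481.7 -157.7   46.1]
red [360.1 305.4] 11 depth pt [ 402.  -150.6   46.4]
post [396. 283.] [390 277  13  13 144] [ 437.5 -198.6   96. ]
```

View pics/a1.png

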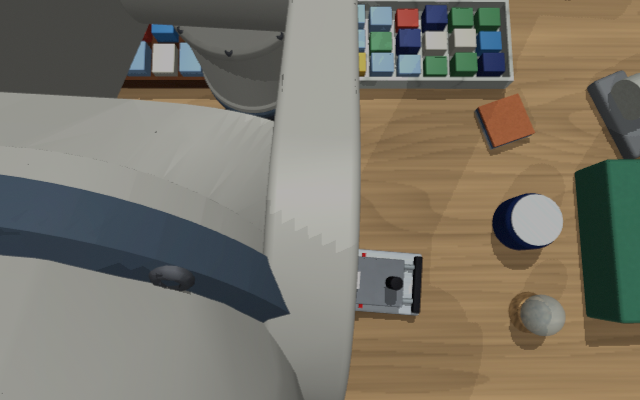

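>>> {"op": "carry_out", "data": {
  "series": [1,0,0.75,1.15,0.9,-0.3,0,1,2,0,0,0,0,0,1,2,0,0,0,0,0,1,0,0,0,0,0,0]
}}

```text
time: 2.15
eef_pos: [630.4, -48.4, 243.3]
tool_rot: [-0.519, -0.478, 0.52, -0.481]
ft_force: [-0.7, -0.2, -1.2]
finger_gap: 85.3
```

```bash
python3 -c "
from h import *
plan([628.5,-41,137])
p,d=get_image('side');cv2.imwrite('pics/s1.png',p[:,:,::-1])"
```

```text
t 2.15 pos [630.4 -48.4 243.3] F [-0.7 -0.2 -1.2] gap 85.3
tool shift cm [10.63 -0.27 -0.77] rotvec deg [-0.43  0.27 -0.12]
axes [[0.002, 0.997, -0.079], [-0.005, -0.079, -0.997], [-1.0, 0.002, 0.005]]
```

View pics/s1.png

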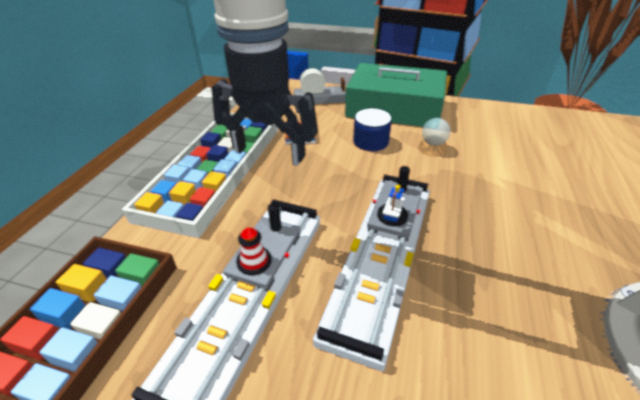

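The side view shows the open gripper (fingertips near (240,148) and (297,158)) above the lighthouse post, whose top is at about (275,206). The boat is untouched.

>>> {"op": "carry_out", "data": {
  "series": [1,2,-0.25,-0.75,0,0,0,1,2,0,0,0,0,0,1,0,0,0,0,0,0,1,0,0,0,0,0,0]
}}

```text
time: 2.53
eef_pos: [632.1, -47.3, 208.7]
tool_rot: [0.522, 0.474, -0.521, 0.481]
ft_force: [1.7, -0.5, -1.3]
finger_gap: 85.1
```

```bash
python3 -c "
from h import *
plan([628.5,-41,137]);print(ray('side',275,206,96))"
```

```text
t 2.5333 pos [632.1 -47.3 208.7] F [ 1.7 -0.5 -1.3] gap 85.1
tool shift cm [ 7.16 -0.48 -0.64] rotvec deg [-0.94  0.35 -0.5 ]
axes [[0.008, 0.996, -0.088], [-0.007, -0.088, -0.996], [-1.0, 0.009, 0.006]]
[625.2571632  -39.53727151  96.        ]
```

>>> {"op": "carry_out", "data": {
  "series": [1,0,-0.5,-0.6,-0.9,0.3,-0.5,1,0,0,0,0,0,0,1,0,0,0,0,0,0]
}}

```text
time: 2.78
eef_pos: [628.8, -42.2, 212.5]
tool_rot: [0.518, 0.481, -0.517, 0.482]
ft_force: [0.2, -0.1, -0.3]
finger_gap: 85.3
```

```bash
python3 -c "
from h import *
plan([627.5,-41,137]);plan([627.5,-41,137])"
```

```text
t 2.7833 pos [628.8 -42.2 212.5] F [ 0.2 -0.1 -0.3] gap 85.3
tool shift cm [ 7.55 -0.16 -0.12] rotvec deg [-0.08  0.03 -0.15]
axes [[0.003, 0.997, -0.073], [-0.001, -0.073, -0.997], [-1.0, 0.003, 0.0]]
t 2.7833 pos [628.8 -42.2 212.5] F [ 0.2 -0.1 -0.3] gap 85.3
tool shift cm [ 7.55 -0.16 -0.12] rotvec deg [-0.08  0.03 -0.15]
axes [[0.003, 0.997, -0.073], [-0.001, -0.073, -0.997], [-1.0, 0.003, 0.0]]
```

>>> {"op": "carry_out", "data": {
  "series": [1,1.8,-0.1,-0.1,0,0,0,1,1.8,0,0,0,0,0,1,1.8,0,0,0,0,0,1,1,0,0,0,0,0,1,0,0,0,0,0,0,1,0,0,0,0,0,0]
}}

```text
time: 3.28
eef_pos: [632.2, -41.3, 154.0]
tool_rot: [0.521, 0.478, -0.515, 0.485]
ft_force: [-0.6, 0.8, -0.6]
finger_gap: 85.4
```

```bash
python3 -c "
from h import *
plan([627.5,-41,137])
p,d=get_image('side');cv2.imwrite('pics/s2.png',cv2.resize(p[100:340,150:450,::-1],None,fx=2.4,fy=2.4))"
```

```text
t 3.2833 pos [632.2 -41.3 154. ] F [-0.6  0.8 -0.6] gap 85.4
tool shift cm [ 1.69 -0.49  0.  ] rotvec deg [-0.05  0.03 -0.8 ]
axes [[0.014, 0.997, -0.072], [-0.002, -0.072, -0.997], [-1.0, 0.014, 0.0]]
```

View pics/s2.png

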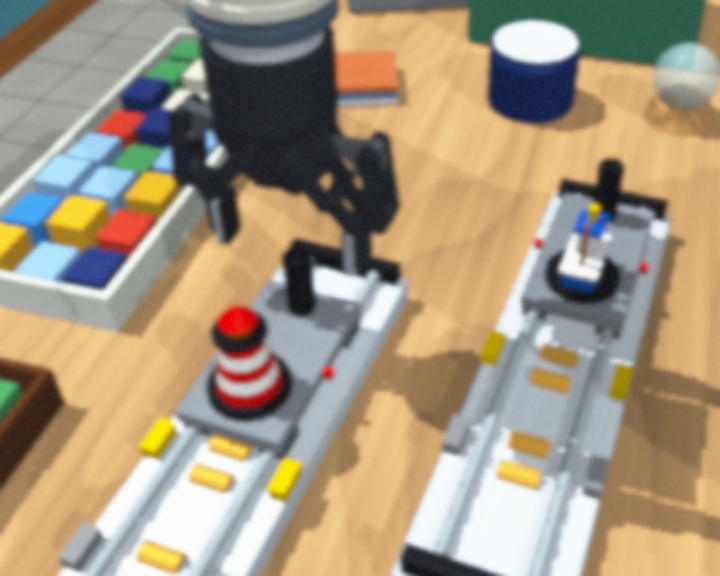

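The side crop shows the post at (298,265), between the open fingers at (225,215) and (355,250). I'll lower the last bit and close.

>>> {"op": "carry_out", "data": {
  "series": [1,0.9,-0.5,0,0,0,-0.8,1,0.7,0,0,0,0,0,1,0,0,0,0,0,0,1,0,0,0,0,0,0]
}}

```text
time: 3.67
eef_pos: [628.3, -41.0, 139.5]
tool_rot: [0.518, 0.481, -0.517, 0.482]
ft_force: [1.3, -0.9, 0.7]
finger_gap: 85.4
```

```bash
python3 -c "
from h import *
plan([627.5,-41,137])"
```

```text
t 3.6667 pos [628.3 -41.  139.5] F [ 1.3 -0.9  0.7] gap 85.4
tool shift cm [ 0.25 -0.08  0.01] rotvec deg [-0.05  0.03 -0.16]
axes [[0.003, 0.997, -0.072], [-0.001, -0.072, -0.997], [-1.0, 0.003, 0.0]]
```

>>> {"op": "carry_out", "data": {
  "series": [-0.3,0,0,0,0,0,0,-0.6,0,0,0,0,0,0,-1,0,0,0,0,0,0,-1,0,0,0,0,0,0,-1,0,0,0,0,0,0,-1,0,0,0,0,0,0,-1,0,0,0,0,0,0,-1,0,0,0,0,0,0]
}}

```text
time: 4.33
eef_pos: [628.2, -41.0, 140.5]
tool_rot: [0.518, 0.481, -0.517, 0.482]
ft_force: [0.4, 0.5, -1.1]
finger_gap: 18.2
```

```bash
python3 -c "
from h import *
plan(np.array([628.3,-41,139.5])+75.7*e)"
```

```text
t 4.3333 pos [628.2 -41.  140.5] F [ 0.4  0.5 -1.1] gap 18.2
tool shift cm [ 0.1   0.01 -7.57] rotvec deg [-0.04  0.03 -0.15]
axes [[0.003, 0.997, -0.072], [-0.001, -0.072, -0.997], [-1.0, 0.003, 0.0]]
```

>>> {"op": "carry_out", "data": {
  "series": [-1,0,0,-0.8,0,0,0,-1,0,0,-0.8,0,0,0,-1,0,0,-0.8,0,0,0,-1,0,0,-0.8,0,0,0,-1,0,0,0,0,0,0,-1,0,0,0,0,0,0]
}}

```text
time: 4.83
eef_pos: [630.9, -5.3, 140.5]
tool_rot: [0.518, 0.481, -0.517, 0.483]
ft_force: [0.5, -1.9, 1.0]
finger_gap: 18.2
```

```bash
python3 -c "
from h import *
plan(np.array([628.3,-41,139.5])+75.7*e)"
```

```text
t 4.8333 pos [630.9  -5.3 140.5] F [ 0.5 -1.9  1. ] gap 18.2
tool shift cm [ 0.1  -0.01 -3.99] rotvec deg [-0.02  0.04 -0.17]
axes [[0.003, 0.997, -0.072], [-0.001, -0.072, -0.997], [-1.0, 0.003, 0.001]]
```

>>> {"op": "carry_out", "data": {
  "series": [-1,0,0,-0.6,0,0,0,-1,0,0,-0.6,0,0,0,-1,0,0,-0.6,0,0,0,-1,0,0,-0.6,0,0,0,-1,0,0,-0.6,0,0,0,-1,0,0,0,0,0,0]
}}

```text
time: 5.33
eef_pos: [633.1, 22.8, 140.5]
tool_rot: [-0.516, -0.479, 0.519, -0.485]
ft_force: [0.4, 4.5, -0.7]
finger_gap: 18.3
```

```bash
python3 -c "
from h import *
plan(np.array([628.3,-41,139.5])+75.7*e)
p,d=get_image('side');cv2.imwrite('pics/s3.png',cv2.resize(p[100:340,150:450,::-1],None,fx=2.4,fy=2.4))"
```

```text
t 5.3333 pos [633.1  22.8 140.5] F [ 0.4  4.5 -0.7] gap 18.3
tool shift cm [ 0.09 -0.02 -1.17] rotvec deg [ 0.08  0.49 -0.17]
axes [[0.002, 0.998, -0.07], [-0.009, -0.07, -0.998], [-1.0, 0.003, 0.009]]
```

View pics/s3.png

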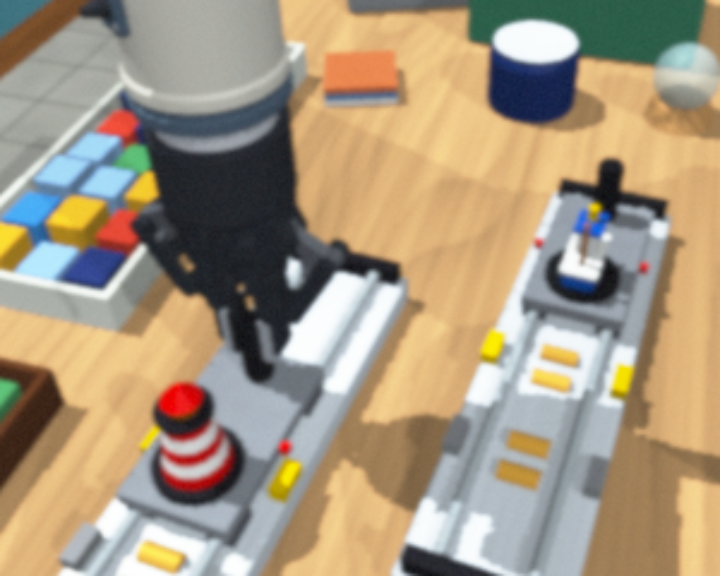

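The gripper holds the post at (260,370). The red pointer at (284,447) is still short of the yellow mark at (286,480), at about the crest, with about 12 mm to go.

>>> {"op": "carry_out", "data": {
  "series": [-1,0,0,-0.5,0,0,0,-1,0,0,-0.4,0,0,0,-1,0,0,-0.2,0,0,0,-1,0,0,0,0,0,0,-1,0,0,0,0,0,0]
}}

```text
time: 5.8
eef_pos: [634.1, 35.4, 140.5]
tool_rot: [-0.516, -0.48, 0.518, -0.485]
ft_force: [0.4, 0.0, 0.4]
finger_gap: 18.1
```

```bash
python3 -c "
from h import *
plan(np.array([628.3,-41,139.5])+75.7*e)
p,d=get_image('side');cv2.imwrite('pics/s4.png',cv2.resize(p[200:340,150:300,::-1],None,fx=4,fy=4))"
```

```text
t 5.8 pos [634.1  35.4 140.5] F [0.4 0.  0.4] gap 18.1
tool shift cm [ 0.1  -0.03  0.09] rotvec deg [ 0.11  0.45 -0.19]
axes [[0.003, 0.998, -0.07], [-0.008, -0.07, -0.998], [-1.0, 0.003, 0.008]]
```

View pics/s4.png

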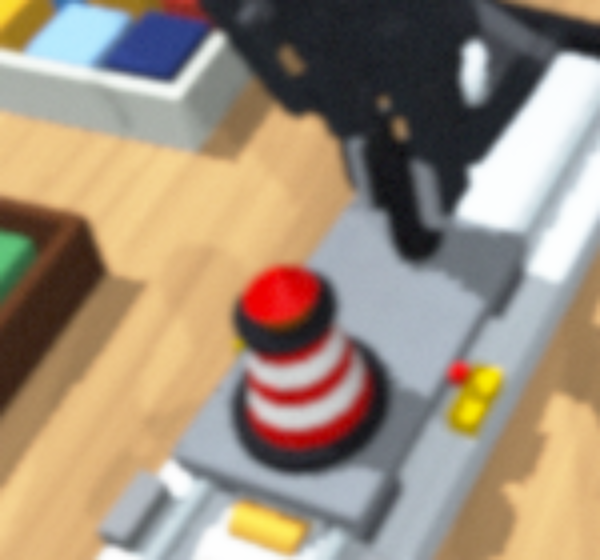

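The red pointer (458,373) now sits at the yellow block (475,400), and the force along travel is about zero. I'll release and lift.

>>> {"op": "carry_out", "data": {
  "series": [-0.3,0,0,0,0,0,0,0.2,0,0,0,0,0,0,0.7,0,0,0,0,0,0,1,0,0,0,0,0,0,1,0,0,0,0,0,0,1,0,0,0,0,0,0,1,0,0,0,0,0,0,1,0,0,0,0,0,0]
}}

```text
time: 6.52
eef_pos: [634.0, 35.0, 140.5]
tool_rot: [-0.516, -0.48, 0.518, -0.485]
ft_force: [-0.1, 0.0, 1.0]
finger_gap: 85.7
```

>>> {"op": "carry_out", "data": {
  "series": [1,-1.5,0,0,0,0,0,1,-2,0,0,0,0,0,1,-3,0,0,0,0,0,1,-3,0,0,0,0,0,1,-3,0,0,0,0,0,1,-2,0,0,0,0,0,1,0,0,0,0,0,0]
}}

```text
time: 7.1
eef_pos: [632.1, 36.0, 289.3]
tool_rot: [-0.514, -0.481, 0.52, -0.484]
ft_force: [0.7, 0.8, -0.3]
finger_gap: 85.1
```

```bash
python3 -c "
from h import *
plan(np.array([628.3,-41,139.5])+75.7*e)"
```

```text
t 7.1 pos [632.1  36.  289.3] F [ 0.7  0.8 -0.3] gap 85.1
tool shift cm [1.498e+01 2.100e-01 1.000e-02] rotvec deg [0.1  0.49 0.17]
axes [[-0.004, 0.998, -0.07], [-0.008, -0.07, -0.998], [-1.0, -0.003, 0.009]]
```

Next I'll swing back along the arc, high up, so the top camera can check the result.

>>> {"op": "carry_out", "data": {
  "series": [1,-0.5,0,3.8,3.5,0,0,1,0,-0.1,3.8,3.5,0,0,1,0,-0.1,3.8,3.5,0,0,1,0,-0.1,3.8,3.5,0,0,1,0,-0.1,3.8,3.5,0,0,1,0,-0.1,3.8,3.5,0,0,1,0,-0.1,3.8,3.5,0,0,1,0,-0.1,3.8,3.5,0,0]
}}

```text
time: 7.77
eef_pos: [539.8, -254.2, 294.3]
tool_rot: [-0.619, -0.338, 0.621, -0.342]
ft_force: [0.8, -0.1, -0.1]
finger_gap: 85.4
```

>>> {"op": "carry_out", "data": {
  "series": [1,-0.2,-0.1,3.8,3.5,0,0,1,0,-0.1,3.8,3.5,0,0,1,0,-0.1,3.8,3.5,0,0,1,0,-0.1,3.8,3.5,0,0,1,0,-0.1,3.8,3.5,0,0,1,0,-0.1,3.8,3.5,0,0,1,0,0,0,0,0,0,1,0,0,0,0,0,0]
}}

```text
time: 8.43
eef_pos: [369.8, -431.7, 291.1]
tool_rot: [-0.673, -0.21, 0.676, -0.212]
ft_force: [0.1, 0.7, 0.3]
finger_gap: 85.2
```

```bash
python3 -c "
from h import *
look('f1');p,d=get_image('side');cv2.imwrite('pics/s5.png',p[:,:,::-1]);print(read_state())"
```

```text
yel [220.1 132.8] 50 depth pt [684.3  74.9  32.2]
yel [214.3 187.2] 79 depth pt [592.6  82.4  32.8]
yel [299.9 246.6] 88 depth pt [494.8 -56.8  33.2]
yel [351.  279.5] 16 depth pt [ 443.4 -132.1  104.4]
yel [294.7 302.8] 96 depth pt [406.1 -48.3  32.8]
red [217. 134.] 9 depth pt [678.6  77.5  44. ]
red [183.4 145.8] 197 depth pt [638.3 109.9 116.9]
red [199.5 147.5] 4 depth pt [647.9  97.8  73.1]
red [190.5 161.4] 17 depth pt [624.3 109.3  79.3]
red [196.2 165.8] 4 depth pt [622.2 105.6  59.3]
red [212.4 182.4] 15 depth pt [599.   83.8  40.8]
red [363.5 254. ] 6 depth pt [ 481.8 -157.9   44.4]
red [360.1 305.4] 11 depth pt [ 401.9 -150.8   45.2]
post [187.9 149.8] [174 137  23  22 187] [638.  109.1  96. ]
post [237.9 152.8] [232 146  13  14 142] [633.2  34.4  96. ]
post [396.1 283. ] [390 277  13  13 143] [ 437.5 -198.7   96. ]
{'time': 8.5333, 'joint_pos': array([-0.85978365,  0.27823176,  1.76985812, -0.00663057,  1.09249243,
        0.10462205]), 'qvel': array([ 0.03143635, -0.00069786, -0.00880217,  0.01022347,  0.00222243,
        0.00085589]), 'tau': array([-1.62949216e+00, -5.39386582e+01, -3.28702569e+01, -1.94421359e-01,
       -2.37682380e-02, -6.99018681e-03]), 'eef_pos': array([ 370.93021779, -430.80548289,  291.12505041]), 'tool_rot': array([-0.67275879, -0.21099584,  0.67629744, -0.21330291]), 'ft_force': array([-0.47869155,  1.0575951 ,  0.30643529]), 'moment': array([-0.00640972,  0.05637605,  0.02441952]), 'finger_gap': 85.55684934555867}
```

View pics/f1.png

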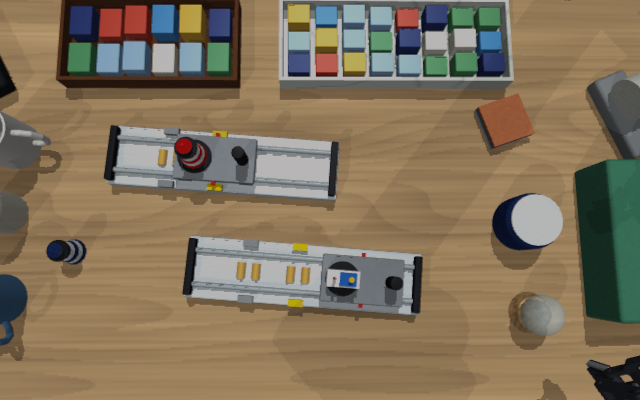

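The top view shows the red pointers (217,134) and (212,182) at the yellow marks (220,133) and (214,187). The post has moved about 75.5 mm, against 75.7 planned. The boat post is still at (396,283), and the arm is clear.

```bash
python3 -c "
from h import *
hand_in()"
```

```text
the job is handed in; nothing more can be done
```

The lighthouse carrier is in the detent at the yellow marks and let go of, and the job is handed in. I gripped its push post, drew it along the rails over the crest, opened the fingers, lifted and swung the arm clear.

**Lighthouse carrier:** In the last top view the post had moved about 75.5 mm, against 75.7 mm planned, so the travel is about 0.110 m. The red pointers stand within about 3 mm of the yellow marks.

**Boat carrier:** Its post is within 0.1 mm of where it was measured at the start.

**Arm and time:** The gripper was open and well clear of everything. The time was about 8.5 s.

I did not measure the carrier's speed directly; only one top image was taken after release. The closed gap on the 20 mm post read 18.2 mm, but the post followed the gripper without slipping. No check failed.

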